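Fasten the battery cover of a counter scale

TASK

Fasten the battery cover on the sloping front of the counter scale: take the driver from its stand and use it to turn both slotted quarter-turn screws clockwise (looking onto their heads) until they stop. Then put the driver back upright in its stand, resting on its collar, and let go; turn the screws with the driver only, never with the gripper, and leave the mug, the cash box and the phone where they are.

Things in the scene. Friction and masses are not known exactly. Their poses are not given: they have to be found in the camera images.
- scale: White counter scale, fixed, 270 wide, its sloping console towards the robot (-x of the scale), a steel weighing pan (top 110 high) behind it up to x = +300. Origin on the table, below the middle between the two screws (bare slope 75 high there); x from console to pan, y to its left, z up.
- cover_mid (a point): Middle of the top face of the grey battery cover (225 x 52, 3 thick) that lies on the console. The console slopes up at 30 degrees to the horizontal, rising towards the pan, from x = -65 to x = +75 of the scale (118 high there). z is the outward normal, 30 degrees from vertical, leaning towards the console side (-x of the scale); x up the slope, y level. Nothing stands above the slope.
- screw_left_slot (a point): Captive round steel screw head on the left (+y) end of the cover, 85 from its middle, 34 across, 12 high, crossed by one straight slot 7 wide and 8 deep, open at both ends. The point: centre of the slot's mouth, on the head's top face, 88 above the table. z: the screw's axis, out of the slope, 30 degrees from vertical; x along the slot, y across it (both turn with the screw). The slot floor is 8 below it.
- screw_right_slot (a point): The same screw head on the scale's right (-y) end of the cover, 85 from the scale's middle; point and axes as for the left one.
- screw_left (a joint): Angle of the left screw, rad: 0 = fully open (slot runs straight up and down the slope), grows clockwise seen looking onto the head, hard stop at 1.571 = fastened (slot level, across the slope). Starts at 0.1 to 0.45. Friction torque about 0.08 N m; it stays where it is left.
- screw_right (a joint): Angle of the right screw, as for the left one.
- stand: Dark wooden block 80 x 80 x 70 high, fixed to the table, holding the driver. Origin: centre of its underside; z up. One square upright hole 30 x 30, sides parallel to the block's, goes right through at its centre.
- stand_hole (a point): Centre of the mouth of the stand's hole, on its top face, 70 above the table.
- driver_center (a point): Loose driver, 0.1 kg, upright in the stand. Black square handle 26 x 26, 75 long; at its foot a round collar 52 across, 6 thick, that rests on the stand; below that a steel shaft and blade. The point: centre of the handle, 43.5 above the collar's underside, 113.5 above the table at the start. z along the driver from blade to handle; x along the blade's width; the handle's flat sides face x and y.
- driver_tip (a point): Middle of the driver's blade edge, 102 below the handle's centre and 58.5 below the collar's underside (hidden in the stand at the start). Shaft 10 thick; flat blade 20 wide (along the driver's x) and 4 thick, the last 2.5 being 2.4 thick. Axes as the driver's.
- mug: White mug, 80 across, 92 high, with a handle; a bystander. Origin: centre of its underside.
- cashbox: Red steel cash box 156 x 206 x 88 high with a wire handle on its lid; a bystander. Origin: centre of its underside.
- phone: Black phone 150 x 72 x 9 lying flat, beside the pan; a bystander. Origin: centre of its underside.
Mind the look-alikes: they are no part of the job. Leave any orange or yellow look-alike of the stand alone.

How it is judged:
By the outcome, as a careful person would: the job done as asked, in the order asked, and still so for the second after the job is handed in, with the robot touching nothing.
It also fails if it takes over 64 s, if anything falls off the work surface, if the arm or the gripper's body presses on something with over 40 N, if the wrist force passes 120 N, or if a joint passes its speed limit or range.

ROBOT

A 6-joint arm with a two-finger parallel gripper is mounted at the origin on the work surface. World frame = base frame: x ahead of the robot, y to its left, z up, the work surface at z = 0. Lengths are in m, angles in rad, forces in N, time in s.
With the tool pointing down it reaches from about 0.4 to 0.825 m from the base axis. Payload 7 kg.
Tool frame: the origin (TCP) lies on the centre line of the jaws, within the pads' length; the fingertips stand arm.tip_reach ahead of it and the grasp point (between the pads) lies 5 mm behind it (arm.tip_reach is the distance from the TCP to the fingertips, in m); z points along the fingers, y is the line along which they close (so a half turn about z gives the same grasp; the last joint's range is limited). The gripper opens to 88 mm and grips with 3 to 60 N. Pads are 19 mm wide; open, the fingers measure 130 mm over their backs; the gripper's body (78 mm by 193 mm) begins 47 mm behind the grasp point.
Start: joints at [0.288, 0.359, 0.012, 0, -1.224, -0.288], TCP at [0.675, -0, 0.241] pointing down, gripper open.
Joint ranges: [-3.07, 3.07], [-1.43, 2.12], [-1.02, 1.25], [-3.03, 1.67], [-3.05, -0], [-3.03, 3.03]. Speed limits (rad/s): [2.39, 2.39, 3.01, 3.14, 3.14, 3.14].

INTERFACE

Orientations are given as [roll, pitch, yaw] about the fixed x, y, z axes, in that order (R = Rz(yaw) Ry(pitch) Rx(roll)).
In Python, from station import status, optics, order, arm gives the robot as it stands. The module is installed in compiled form; this text tells all that it offers.
- The arm moves only by the shell command python3 -m jog 'ROWS' [FORCE]. ROWS is JSON, a list of rows, each a list of 3 entries, a list of its own where there are three numbers: the gripper command: -1 is shut, 1 is fully open, values between are in proportion, then the shift along the tool's x, y, z in mm, then the turn about the tool's z in rad. A call has 1 to 20 rows; each row is the pose to reach, as a shift and turn from the pose commanded when the call began, along the tool's axes at that moment; what a row does not reach only later rows make up. A row lasts 1/8 s, in which the tool goes at most 62.5 mm and 10.7 degrees, less where a joint would pass 70% of its speed; a pose out of reach is approached as far as the arm can. A call with a gripper value outside its range is refused whole. The fingers move at their own pace and stop on an object; FORCE is the grip in N (left out, the last holds). Time passes only in rows, so rows that repeat a pose let the fingers close. It gives the time, the measured TCP pose, the force, the opening and the grip force at its end, in the units of the state.
- status.get_state(): the state, without advancing time (a new reading comes with each control period).
- optics.grab_frame(name): name is "scene" or "side" or "wrist"; returns a dict with "color" (384x512x3 uint8, red, green, blue), "mtx" (3x3 intrinsics, pixels), "k1" (the pictures are not rectified: a ray, as slopes to the right and down, at radius r is drawn at 1 + k1 r^2 times it, then the intrinsics apply), "cam_to_world" (4x4, takes a point from camera to world coordinates). Camera axes: x right, y down, z forward; pixel columns grow to the right and rows downward; lengths in m; the calibration is good to about 2 mm. A picture is of the moment at which its call begins. There is no depth.
- order.job_done(): hands the job in; it is judged then, once.
The state is a dict: "t": time; "q": joint angles; "qd": joint speeds; "joint_efforts": joint torques, N m; "eef_pos": TCP position; "ee_rot": TCP orientation; "force": force on the tool from outside, world axes, zero at the start; "moment": the same for the moment, N m; "width": finger opening in m; "gripper_force": force on a finger pad.
Only numpy, scipy, OpenCV 4.12 (cv2) and the standard library are available. Lean on these libraries where they do the work, as an engineer would, in place of code of your own. Each camera call takes 0.05 s, during which the arm holds its last target. There are 200 camera calls.

## Working session

There is one attempt and no reset: what is moved stays moved. The work goes in short steps, Python scripts to look and compute and a shell command to move; the robot and the scene stay as the last step left them, time stands still between calls to the robot, and variables do not carry over. Pictures are saved under pics/ and viewed, at most 10 in all, crops included, and the job is handed in when it is done.

```bash
mkdir -p pics; cat > h.py <<'E'
import numpy as np, cv2
from station import status, optics, arm
from scipy.spatial.transform import Rotation as R
def grab(n,f=None):
    d=optics.grab_frame(n)
    if f: cv2.imwrite('pics/'+f,d['color'][:,:,::-1])
    return d
def ray(d,u,v):
    K=d['mtx']; k=d['k1']
    p=np.array([(u-K[0,2])/K[0,0],(v-K[1,2])/K[1,1]]); q=p.copy()
    for _ in range(20): q=p/(1+k*(q@q))
    T=d['cam_to_world']; return T[:3,3],T[:3,:3]@np.array([q[0],q[1],1])
def onz(d,u,v,z):
    o,r=ray(d,u,v); return o+r*(z-o[2])/r[2]
def proj(d,P):
    T=d['cam_to_world']; c=T[:3,:3].T@(np.array(P)-T[:3,3]); q=c[:2]/c[2]; q=q*(1+d['k1']*(q@q))
    K=d['mtx']; return np.array([K[0,0]*q[0]+K[0,2],K[1,1]*q[1]+K[1,2]])
def tri(d1,p1,d2,p2):
    o1,r1=ray(d1,*p1);o2,r2=ray(d2,*p2)
    s=np.linalg.lstsq(np.c_[r1,-r2],o2-o1,rcond=None)[0]
    a=o1+s[0]*r1;b=o2+s[1]*r2; return (a+b)/2,np.linalg.norm(a-b)
E
python3 - <<'E'
from h import *
import pickle
D={n:grab(n) for n in("scene","side","wrist")}
pickle.dump(D,open('D.pkl','wb'))
im=np.hstack([D['scene']['color'],D['side']['color']])
cv2.imwrite('pics/a.png',cv2.resize(D['scene']['color'],(800,600))[:,:,::-1])
cv2.imwrite('pics/b.png',cv2.resize(D['side']['color'],(800,600))[:,:,::-1])
for n in D: print(n,D[n]['cam_to_world'].round(3).tolist())
print(status.get_state(),arm.tip_reach)
E
```

```text
scene [[-0.438, 0.656, -0.615, 1.285], [0.899, 0.304, -0.316, 0.353], [-0.02, -0.691, -0.723, 0.985], [0.0, 0.0, 0.0, 1.0]]
side [[0.989, -0.09, 0.119, 0.347], [-0.148, -0.69, 0.709, -0.928], [0.018, -0.718, -0.695, 0.963], [0.0, 0.0, 0.0, 1.0]]
wrist [[-1.0, 0.0, -0.003, 0.674], [-0.0, 0.956, 0.294, -0.081], [0.003, 0.294, -0.956, 0.385], [0.0, 0.0, 0.0, 1.0]]
{'t': 0.15, 'q': array([ 2.88103248e-01,  3.59250318e-01,  1.12910106e-02, -2.43081396e-04,
       -1.22412146e+00, -2.88091481e-01]), 'qd': array([-0.00099637, -0.00134511,  0.00364122,  0.00175817, -0.00022169,
        0.00018611]), 'joint_efforts': array([ 1.39394037e-04, -5.83274567e+01,  2.93289685e+01,  7.00122759e+00,
        8.75052094e-03, -9.76538854e-05]), 'eef_pos': array([ 6.74652726e-01, -2.59509117e-05,  2.39831345e-01]), 'ee_rot': array([ 3.14029621e+00, -1.45845399e-04, -1.57086720e+00]), 'force': array([-0.50332383, -0.16971878, -1.0803398 ]), 'moment': array([-0.00748442, -0.00741645, -0.04724179]), 'gripper_force': 0.0, 'width': 0.08767414304514955} 0.014
```

View pics/a.png

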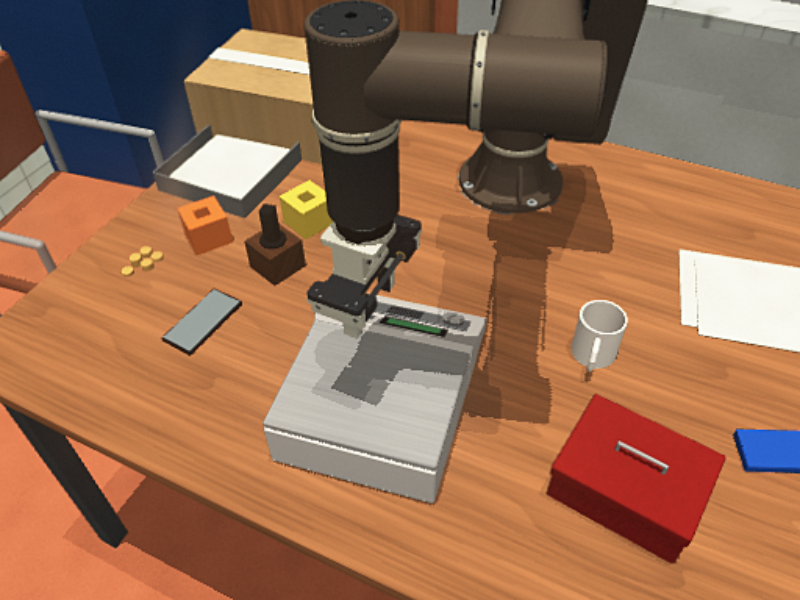

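View pics/b.png

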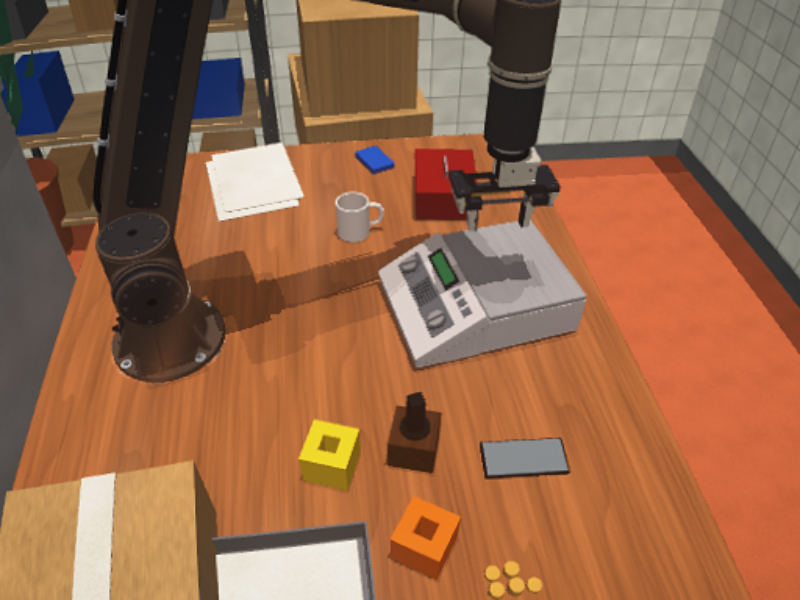

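The scene shows the dark stand with driver at about (275,250) next to the yellow and orange look-alikes, and the scale under the gripper. The side view (800x600) shows the screws at (409,264) and (435,319), the driver handle top at (415,398), and the stand at (414,440).

```bash
python3 - <<'E'
from h import *
import pickle
D=pickle.load(open('D.pkl','rb')); s=D['side']; c=D['scene']
f=.64
L=onz(s,409*f,264*f,.088);Rr=onz(s,435*f,319*f,.088)
print('screws',L,Rr,np.linalg.norm(L-Rr))
print('handle top',onz(s,416*f,398*f,.151), onz(c,268*f,209*f,.151))
# dark stand top corners both
for n,p in (('side',[(390,407),(440,411),(438,445),(388,440)]),('scene',[(247,243),(276,225),(303,241),(276,258)])):
  print(n,[onz(D[n],a*f,b*f,.07).round(3).tolist() for a,b in p])
v=(L-Rr);print('scale yaw',np.arctan2(-v[0],v[1]))
im=np.hstack([cv2.resize(s['color'][150:320,220:320],None,fx=4,fy=3.5),cv2.resize(c['color'][110:195,150:210],None,fx=6,fy=7)])
print(im.shape);im=im[:600,:800];cv2.imwrite('pics/c.png',im[:,:,::-1])
E
```

```text
screws [0.51383908 0.06659377 0.088     ] [ 0.53954998 -0.10013508  0.088     ] 0.16869961638718636
handle top [ 0.46419856 -0.32879047  0.151     ] [ 0.46622576 -0.32365125  0.151     ]
side [[0.428, -0.282, 0.07], [0.513, -0.302, 0.07], [0.497, -0.37, 0.07], [0.416, -0.349, 0.07]]
scene [[0.492, -0.37, 0.07], [0.423, -0.347, 0.07], [0.442, -0.273, 0.07], [0.505, -0.294, 0.07]]
scale yaw 0.15300261212482016
(595, 760, 3)
```

View pics/c.png

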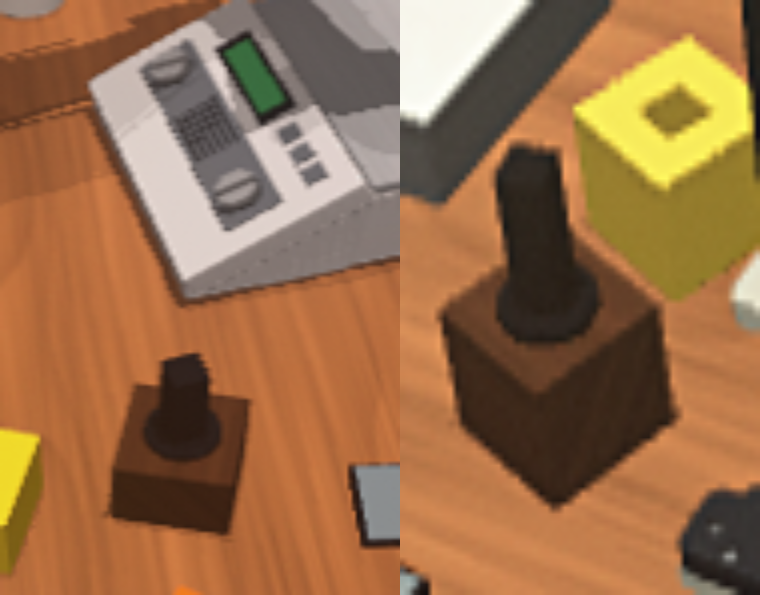

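The crop shows both slots running mostly up the slope. The driver is upright in the brown stand and the handle's square top can be seen. I'll move above the driver.

```bash
python3 -m jog '[[1,[326,210,0],0],[1,[326,210,0],0],[1,[326,210,0],0],[1,[326,210,0],0],[1,[326,210,0],0],[1,[326,210,0],0],[1,[326,210,0],0],[1,[326,210,0],0],[1,[326,210,0],0],[1,[326,210,0],0]]' 40
python3 - <<'E'
from h import *
import pickle
D={n:grab(n) for n in("side","wrist","scene")};pickle.dump(D,open('D2.pkl','wb'))
print(status.get_state()['q'],status.get_state()['eef_pos'])
w=D['wrist']
print(proj(w,[.465,-.325,.151]),proj(w,[.465,-.325,.07]))
s=cv2.resize(D['side']['color'][140:260,240:340],(400,480))
im=np.hstack([cv2.resize(w['color'],(400,300)),]);
im=np.hstack([np.vstack([cv2.resize(w['color'],(400,300)),cv2.resize(D['scene']['color'],(400,300))]),np.vstack([s,np.zeros((120,400,3),np.uint8)])])
cv2.imwrite('pics/d.png',im[:,:,::-1])
E
```

```text
t: 1.4
eef_pos: [0.4657, -0.3251, 0.2404]
ee_rot: [3.141, 0.0, -1.569]
force: [0.2, 0.1, -0.1]
width: 0.0876
gripper_force: 0.0
[-2.65463313e-01  1.83585363e-01 -2.28642938e-01 -4.63223991e-05
 -1.15862547e+00  2.66818816e-01] [ 0.46552434 -0.32531321  0.24049902]
[253.64381613 202.67497541] [253.56623175 177.07227255]
```

View pics/d.png

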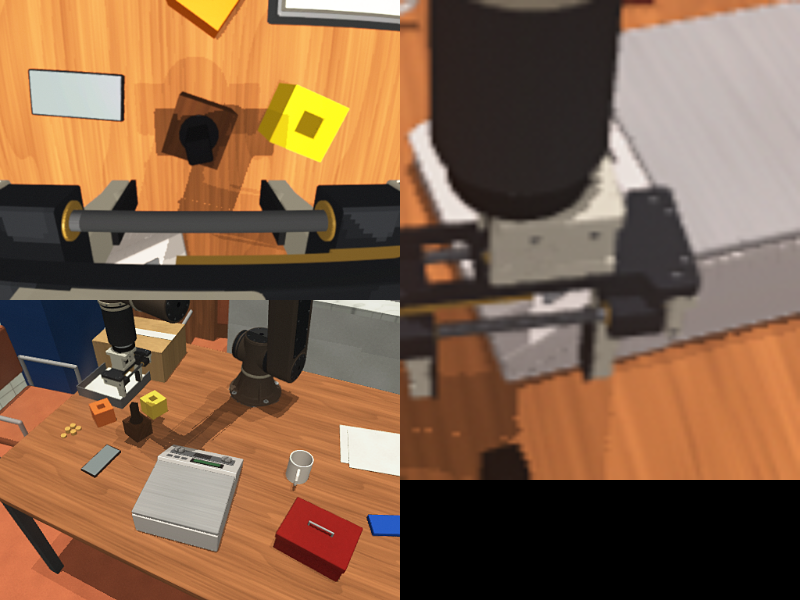

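The wrist view puts the handle top at about (256,201) in full-resolution pixels, within 3 px of the prediction. The stand is brown and rotated about 15–20°. Next I'll measure the stand and handle yaw from an enlarged, brightened crop.

```bash
python3 - <<'E'
from h import *
import pickle
D=pickle.load(open('D2.pkl','rb')); w=D['wrist']; im=w['color']
c=im[105:225,190:320].astype(float)
g=(np.clip(c/255,0,1)**.45*255).astype(np.uint8)
g=cv2.resize(g,None,fx=5,fy=5,interpolation=cv2.INTER_CUBIC)
cv2.imwrite('pics/e.png',g[:,:,::-1])
m=(im[:,:,0]<80)&(im[:,:,0]>im[:,:,2].astype(int)*1.6)
print(im[200,256],im[190,256],im[165,250],im[130,240])
E
```

```text
[19 17 20] [19 17 19] [17 16 16] [134  74  40]
```

View pics/e.png

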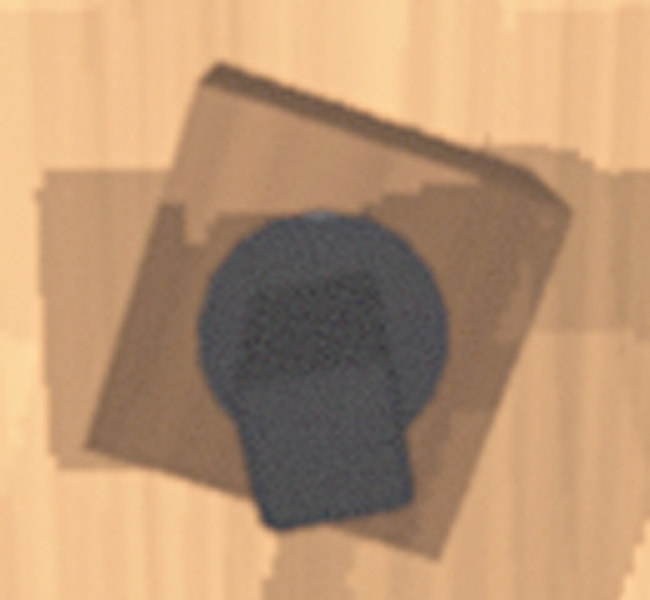

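The crop shows the collar at (322,330), the handle top's front edge from (272,530) to (412,503), and the stand top corners at (203,85), (570,213), (438,560) and (87,447), in 5x crop pixels.

```bash
python3 - <<'E'
from h import *
import pickle
D=pickle.load(open('D2.pkl','rb')); w=D['wrist']
P=lambda p,z:onz(w,190+p[0]/5,105+p[1]/5,z)
st=[P(p,.07) for p in[(203,85),(570,213),(438,560),(87,447)]]
print('stand c',np.mean(st,0)); 
for i in range(4):
  v=st[(i+1)%4]-st[i]; print(np.linalg.norm(v),np.degrees(np.arctan2(v[1],v[0]))%90)
t=[P(p,.151) for p in[(272,530),(412,503),(392,368),(240,385)]]
print('top c',np.mean(t,0))
for i in range(4):
  v=t[(i+1)%4]-t[i]; print(np.linalg.norm(v),np.degrees(np.arctan2(v[1],v[0]))%90)
print('collar',P((322,330),.076))
# screws from scene+side
E
```

```text
stand c [ 0.46363679 -0.3309138   0.07      ]
0.07773824321698614 71.10228585916576
0.07905891751490236 71.67755836489982
0.07871288729631747 71.19678678522745
0.07918496415439236 70.97148818012339
top c [ 0.4633244  -0.33175928  0.151     ]
0.022628470775069055 11.69633277726453
0.022310910185797245 9.05979310868409
0.023591477331677883 6.706562722357075
0.024339708254981735 11.33686782844407
collar [ 0.46417978 -0.33285974  0.076     ]
```

```bash
python3 -m jog '[[1,[6,2,0],-0.18],[1,[6,2,0],-0.18],[1,[6,2,50],-0.18],[1,[6,2,100],-0.18],[1,[6,2,127],-0.18],[1,[6,2,127],-0.18],[1,[6,2,127],-0.18],[-1,[6,2,127],-0.18],[-1,[6,2,127],-0.18],[-1,[6,2,127],-0.18],[-1,[6,2,127],-0.18],[-1,[6,2,127],-0.18],[-1,[6,2,127],-0.18]]' 40
```

```text
t: 3.18
eef_pos: [0.4629, -0.332, 0.1135]
ee_rot: [3.142, 0.0, -1.391]
force: [-0.3, -0.6, 0.8]
width: 0.0332
gripper_force: 0.0
```

```bash
python3 -m jog '[[-1,[0,0,0],0],[-1,[0,0,0],0],[-1,[0,0,0],0],[-1,[0,0,0],0]]' 40
```

```text
t: 3.68
eef_pos: [0.463, -0.332, 0.1135]
ee_rot: [-3.142, 0.0, -1.391]
force: [1.4, -0.6, 0.0]
width: 0.0259
gripper_force: 40.0
```

```bash
python3 -m jog '[[-1,[0,0,-50],0],[-1,[0,0,-100],0],[-1,[0,0,-130],0],[-1,[0,0,-130],0],[-1,[0,0,-130],0]]'
python3 - <<'E'
from h import *
import pickle
D={n:grab(n) for n in("side","wrist","scene")};pickle.dump(D,open('D3.pkl','wb'))
S=status.get_state();print(S['eef_pos'],S['ee_rot'],S['width'])
p=S['eef_pos']-[0,0,.102]
for n in D: print(n,proj(D[n],p))
def crop(n,u,v,h,wd,sx): return cv2.resize(D[n]['color'][max(0,v-h):v+h,max(0,u-wd):u+wd],sx,interpolation=cv2.INTER_CUBIC)
u=proj(D['side'],p).astype(int);a=crop('side',u[0],u[1],40,53,(400,300))
u2=proj(D['scene'],p).astype(int);b=crop('scene',u2[0],u2[1],40,53,(400,300))
s=cv2.resize(D['side']['color'][150:230,240:320],(400,300),interpolation=cv2.INTER_CUBIC)
s2=cv2.resize(D['scene']['color'][180:230,215:315],(400,300),interpolation=cv2.INTER_CUBIC)
im=np.vstack([np.hstack([a,b]),np.hstack([s,s2])])
cv2.imwrite('pics/f.png',im[:,:,::-1])
E
```

```text
t: 4.3
eef_pos: [0.4623, -0.3316, 0.2426]
ee_rot: [3.141, 0.001, -1.391]
force: [-0.2, 0.1, -1.0]
width: 0.0259
gripper_force: 40.0
[ 0.46233753 -0.33175421  0.24216208] [ 3.13946726e+00  1.31925598e-03 -1.39092923e+00] 0.02553705006808185
side [265.57607299 258.34440873]
wrist [252.23356694 197.04119958]
scene [170.46734065 135.14448232]
```

View pics/f.png

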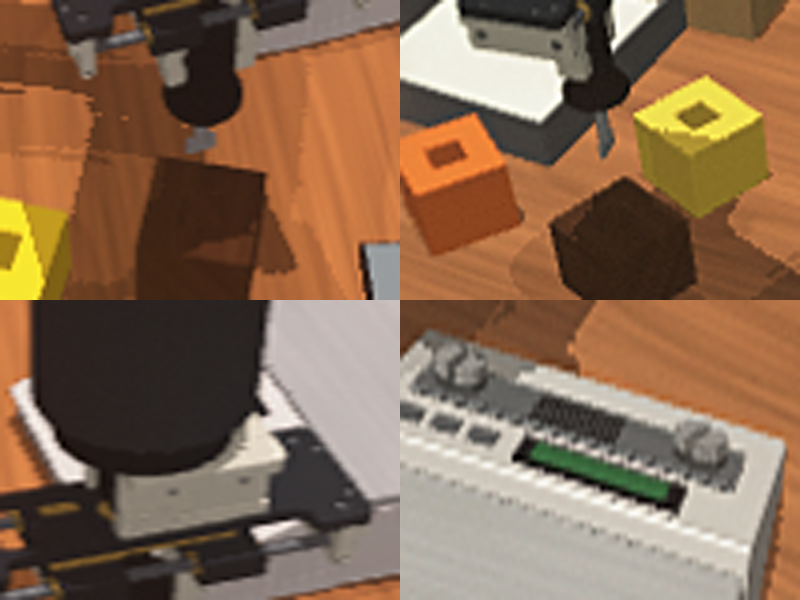

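The side view (top left) shows the blade broad and the scene view (top right) shows it edge-on, so the blade lies along tool y (world about 10°). The scene crop shows the screw heads at about (230,191) and (291,203) full pixels. I'll triangulate them with the first side image.

```bash
python3 - <<'E'
from h import *
import pickle
s=pickle.load(open('D.pkl','rb'))['side'];c=pickle.load(open('D3.pkl','rb'))['scene']
L=tri(s,(262,170),c,(290.75,203.3));Rr=tri(s,(279.25,204.3),c,(230,191.2));print(L,Rr)
L=onz(s,262,170,.085);Rr=onz(s,279.25,204.3,.085);print(L,Rr)
a,b=onz(c,290.75,203.3,.085),onz(c,230,191.2,.085);print(a,b)
# phone/scale edges yaw not needed; yaw from both
for p,q in((L,Rr),(a,b)):
  v=p-q;print(np.linalg.norm(v),np.degrees(np.arctan2(-v[0],v[1])))
E
```

```text
(array([0.51405785, 0.07342015, 0.07936692]), np.float64(0.0045255631901653616)) (array([ 0.54303358, -0.0944564 ,  0.08156386]), np.float64(0.0011773822133398144))
[0.51441648 0.06470952 0.085     ] [ 0.54266685 -0.09822015  0.085     ]
[0.51635776 0.07602261 0.085     ] [ 0.54524042 -0.09253379  0.085     ]
0.16536069602335132 9.83671358077664
0.17101306311815284 9.723376985907743
```

```bash
python3 -m jog '[[-1,[-220,-79,0],0],[-1,[-220,-79,0],0],[-1,[-220,-79,0],0],[-1,[-220,-79,0],0],[-1,[-220,-79,0],0],[-1,[-220,-79,0],0],[-1,[-220,-79,0],0]]'
python3 - <<'E'
from h import *
import pickle
D={n:grab(n) for n in("side","wrist","scene")};pickle.dump(D,open('D4.pkl','wb'))
S=status.get_state();print(S['eef_pos'],S['ee_rot'])
w=D['wrist']
for p in ([.543,-.096,.088],[.515,.071,.088],S['eef_pos']-[0,0,.102]): print(proj(w,p))
cv2.imwrite('pics/g.png',cv2.resize(w['color'],(800,600),interpolation=cv2.INTER_CUBIC)[:,:,::-1])
E
```

```text
t: 5.32
eef_pos: [0.501, -0.1023, 0.2431]
ee_rot: [3.141, -0.0, -1.392]
force: [-0.5, -0.0, -1.4]
width: 0.0258
gripper_force: 40.0
[ 0.50110013 -0.10234553  0.24338495] [ 3.14120201e+00 -3.39812575e-05 -1.39240580e+00]
[209.62735987 179.54937409]
[214.32563181 320.81634845]
[252.41207517 197.52851438]
```

View pics/g.png

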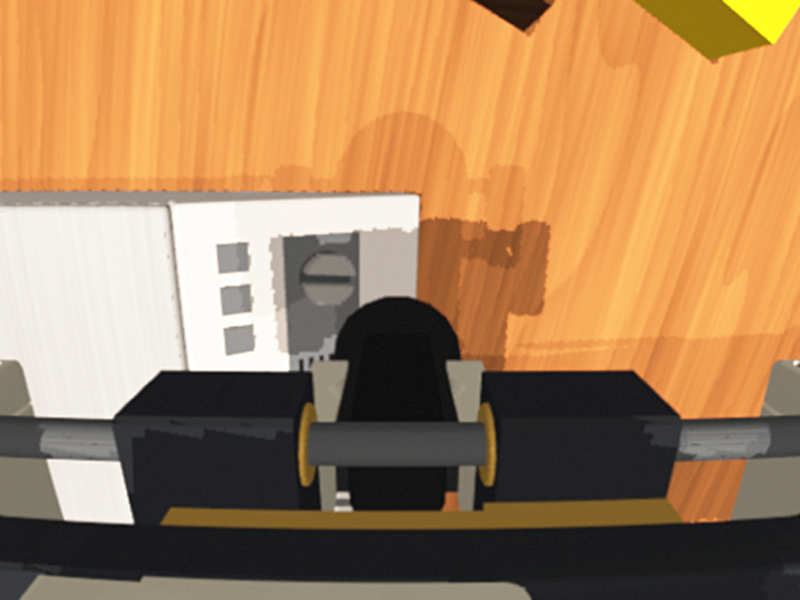

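The wrist view shows the right screw head at (327,277), with its slot running from (302,276) to (353,281). The driver and collar sit to the lower right and don't cover it. Next I'll fit the head and the slot.

```bash
cat >> h.py <<'E'
YAW=np.radians(9.75)
EX=np.array([np.cos(YAW)*np.cos(np.pi/6),np.sin(YAW)*np.cos(np.pi/6),.5])
EY=np.array([-np.sin(YAW),np.cos(YAW),0]); EN=np.cross(EX,EY)
def onslope(d,u,v,P):
    o,r=ray(d,u,v); return o+r*((P-o)@EN)/(r@EN)
E
python3 - <<'E'
from h import *
import pickle
w=pickle.load(open('D4.pkl','rb'))['wrist']; im=w['color']
g=cv2.cvtColor(im,cv2.COLOR_RGB2GRAY)
for v in range(156,198,2): print(v,g[v,184:236:2].tolist())
P=onz(w,209.3,177.3,.088);print('head',P)
a=onslope(w,302/1.5625,276/1.5625,P);b=onslope(w,353/1.5625,281/1.5625,P)
d=a-b;print(np.linalg.norm(d),'slot theta(cw) deg',-np.degrees(np.arctan2(d@EY,d@EX)))
# scale edges yaw: bottom-right edge of the console/screen seam
p=onz(w,172/1.5625,206/1.5625,.118);q=onz(w,187/1.5625,368/1.5625,.118);e=q-p;print('yaw seam',np.degrees(np.arctan2(-e[0],e[1])))
E
```

```text
156 [89, 89, 90, 89, 88, 90, 89, 88, 89, 87, 109, 121, 102, 92, 92, 94, 95, 94, 93, 89, 87, 89, 83, 162, 185, 183]
158 [86, 89, 88, 87, 87, 90, 88, 89, 90, 88, 90, 88, 87, 90, 91, 88, 88, 86, 86, 86, 85, 90, 83, 162, 187, 182]
160 [89, 90, 88, 90, 91, 89, 89, 90, 88, 88, 79, 73, 73, 73, 79, 87, 86, 89, 89, 89, 87, 88, 84, 163, 183, 183]
162 [88, 90, 91, 88, 89, 90, 88, 86, 75, 88, 92, 87, 89, 86, 85, 86, 91, 93, 91, 89, 87, 87, 84, 163, 185, 182]
164 [87, 88, 89, 88, 88, 90, 85, 73, 86, 102, 117, 131, 130, 126, 129, 126, 124, 121, 122, 96, 87, 88, 84, 163, 185, 184]
166 [88, 90, 88, 88, 90, 89, 72, 87, 116, 124, 127, 133, 133, 132, 131, 132, 132, 130, 131, 116, 100, 88, 84, 163, 183, 183]
168 [89, 88, 90, 89, 90, 72, 85, 115, 122, 131, 133, 131, 132, 133, 134, 131, 130, 130, 130, 132, 113, 89, 85, 163, 184, 184]
170 [89, 88, 87, 88, 82, 72, 110, 119, 131, 133, 133, 131, 134, 131, 133, 131, 131, 131, 130, 131, 130, 103, 82, 164, 185, 183]
172 [86, 89, 88, 88, 69, 94, 116, 129, 134, 132, 133, 131, 133, 133, 135, 132, 132, 130, 131, 131, 134, 118, 83, 165, 184, 182]
174 [89, 88, 90, 90,
[... 889 characters left out ...]
134, 132, 129, 132, 131, 132, 131, 131, 109, 86, 84, 164, 183, 183]
190 [87, 89, 89, 88, 95, 98, 105, 124, 132, 133, 133, 134, 133, 130, 133, 130, 131, 129, 132, 111, 89, 88, 85, 164, 185, 184]
192 [88, 87, 94, 99, 104, 108, 106, 112, 127, 131, 135, 136, 133, 133, 134, 132, 131, 127, 113, 89, 89, 87, 83, 165, 188, 183]
194 [89, 98, 106, 108, 105, 108, 105, 109, 111, 125, 148, 146, 128, 126, 126, 125, 123, 108, 88, 87, 90, 89, 85, 167, 158, 93]
196 [93, 105, 106, 104, 106, 107, 108, 108, 105, 106, 107, 107, 107, 106, 106, 96, 90, 91, 89, 87, 87, 88, 85, 117, 49, 14]
head [ 0.54363546 -0.09821459  0.088     ]
0.035227317047962385 slot theta(cw) deg 12.347655308484098
yaw seam 8.077150605777891
```

```bash
cat >> h.py <<'E'
def head(w,u0,v0,lo=118,hi=145,r=26):
    """centre of head top & slot angle (deg, clockwise) from bright face mask around pixel (u0,v0)"""
    g=cv2.cvtColor(w['color'],cv2.COLOR_RGB2GRAY); u0=int(u0);v0=int(v0)
    m=((g>lo)&(g<hi)).astype(np.uint8); k=np.zeros_like(m); cv2.circle(k,(u0,v0),r,1,-1); m&=k
    n,l,s,c=cv2.connectedComponentsWithStats(m); 
    big=[i for i in range(1,n) if s[i,4]>60]; P=onz(w,u0,v0,.088)
    pts=np.vstack([np.argwhere(l==i)[:,::-1] for i in big]).astype(np.float32)
    h=cv2.convexHull(pts)[:,0]
    for _ in range(3):
        Q=np.array([onslope(w,*p,P)-P for p in h]); q=np.c_[Q@EX,Q@EY].astype(np.float32)
        (cx,cy),rad=cv2.minEnclosingCircle(q); P=P+cx*EX+cy*EY; o,rr=ray(w,*proj(w,P)); P=o+rr*(.088-o[2])/rr[2]
    # slot: dark pixels inside the circle
    vv,uu=np.mgrid[v0-r:v0+r,u0-r:u0+r]; D=[]
    for u,v in zip(uu.ravel(),vv.ravel()):
        q=onslope(w,u,v,P)-P; x=np.array([q@EX,q@EY])
        if np.hypot(*x)<.013 and g[v,u]<100: D.append(x)
    D=np.array(D,np.float32); vx,vy,x0,y0=cv2.fitLine(D,cv2.DIST_L2,0,0,0).ravel()
    return P,rad,-np.degrees(np.arctan(vy/vx)),(x0,y0),proj(w,P)
E
python3 - <<'E'
from h import *
import pickle
w=pickle.load(open('D4.pkl','rb'))['wrist']
print(head(w,211,179))
E
```

```text
(array([ 0.54166692, -0.09655738,  0.088     ]), 0.01757650077342987, np.float32(7.3987927), (np.float32(0.00035891426), np.float32(-0.0007426525)), array([211.04026566, 179.24271804]))
```

```bash
python3 - <<'E'
import numpy as np
c,s=np.cos(np.pi/6),.5
ex=np.array([c,0,s]);ey=np.array([0,1,0]);en=np.cross(ex,ey)
W=np.linspace(-10,10,21)
pts=np.array([[a,b,z] for a in W for z,t in [(0,1.2),(1.2,1.2),(2.5,1.2),(2.5,2),(4,2),(6,2),(8,2),(10,2),(12,2),(15,2),(18,2)] for b in(-t,t)])
for th in (8,15,20,30,40,50,60,70,80,90):
  t=np.radians(th); dx=ex*np.cos(t)-ey*np.sin(t); dy=np.cross(en,dx)
  al=np.arctan2(dx[1],dx[0]); h=np.array([np.cos(al),np.sin(al),0]);k=np.array([-h[1],h[0],0])
  M=np.c_[h,k,[0,0,1]]
  p0=pts@M.T
  for v in (-1.5,-3,-4.5):
    best=None
    for o in np.arange(-3,3.1,.25):
     for l in (0,):
      p=p0+o*k+l*h+[0,0,v]
      x,y,n=p@dx,p@dy,p@en
      I=(n<0)&(np.hypot(x,y)<17)
      wm=(3.5-np.abs(y[I])).min() if I.any() else 9
      fm=n.min()+8
      if best is None or wm>best[0]: best=(wm,fm,o,x[I].ptp() if hasattr(x,'ptp') else np.ptp(x[I]),-n.min())
    d=best[2]*k
    print(th,'bladeyaw',np.degrees(al).round(1),'v',v,'wall %.1f floor %.1f off %.2f engaged %.0f depth %.1f'%best,'offxy',d[:2].round(2))
E
```

```text
8 bladeyaw -9.2 v -1.5 wall 1.3 floor 1.6 off 0.25 engaged 13 depth 6.4 offxy [0.04 0.25]
8 bladeyaw -9.2 v -3 wall 1.2 floor 0.4 off 0.25 engaged 17 depth 7.6 offxy [0.04 0.25]
8 bladeyaw -9.2 v -4.5 wall 1.2 floor -0.9 off 0.25 engaged 21 depth 8.9 offxy [0.04 0.25]
15 bladeyaw -17.2 v -1.5 wall 1.2 floor 1.7 off 0.25 engaged 14 depth 6.3 offxy [0.07 0.24]
15 bladeyaw -17.2 v -3 wall 1.0 floor 0.4 off 0.50 engaged 17 depth 7.6 offxy [0.15 0.48]
15 bladeyaw -17.2 v -4.5 wall 1.0 floor -0.9 off 0.50 engaged 21 depth 8.9 offxy [0.15 0.48]
20 bladeyaw -22.8 v -1.5 wall 1.0 floor 1.8 off 0.25 engaged 14 depth 6.2 offxy [0.1  0.23]
20 bladeyaw -22.8 v -3 wall 1.0 floor 0.5 off 0.50 engaged 18 depth 7.5 offxy [0.19 0.46]
20 bladeyaw -22.8 v -4.5 wall 0.8 floor -0.8 off 0.50 engaged 21 depth 8.8 offxy [0.19 0.46]
30 bladeyaw -33.7 v -1.5 wall 0.9 floor 2.1 off 0.50 engaged 15 depth 5.9 offxy [0.28 0.42]
30 bladeyaw -33.7 v -3 wall 0.7 floor 0.8 off 0.50 engaged 19 depth 7.2 offxy [0.28 0.42]
30 bladeyaw -33.7 v -4.5 wall 0.6 floor -0.6 off 0.75 engaged 22 depth 8.6 offxy [0.42 0.62]
40 bla
[... 933 characters left out ...]
all 0.7 floor 3.1 off 0.50 engaged 21 depth 4.9 offxy [0.48 0.15]
70 bladeyaw -72.5 v -4.5 wall 0.2 floor 1.7 off 0.75 engaged 21 depth 6.3 offxy [0.72 0.23]
80 bladeyaw -81.3 v -1.5 wall 1.2 floor 5.4 off 0.00 engaged 20 depth 2.6 offxy [0. 0.]
80 bladeyaw -81.3 v -3 wall 0.8 floor 3.9 off 0.25 engaged 20 depth 4.1 offxy [0.25 0.04]
80 bladeyaw -81.3 v -4.5 wall 0.4 floor 2.4 off 0.75 engaged 20 depth 5.6 offxy [0.74 0.11]
90 bladeyaw -90.0 v -1.5 wall 2.5 floor 6.9 off -1.50 engaged 20 depth 1.1 offxy [-1.5 -0. ]
90 bladeyaw -90.0 v -3 wall 1.1 floor 4.7 off 0.25 engaged 20 depth 3.3 offxy [0.25 0.  ]
90 bladeyaw -90.0 v -4.5 wall 0.6 floor 3.3 off 0.50 engaged 20 depth 4.7 offxy [0.5 0. ]
```

```bash
python3 -m jog '[[-1,[2,-41,10],0.17],[-1,[2,-41,36],0.17],[-1,[2,-41,36],0.17],[-1,[2,-41,36],0.17],[-1,[2,-41,36],0.17]]'
python3 - <<'E'
from h import *
import pickle
D={n:grab(n) for n in("side","wrist","scene")};pickle.dump(D,open('D5.pkl','wb'))
S=status.get_state();print(S['eef_pos'],S['ee_rot'])
p=S['eef_pos']-[0,0,.102]
for n in D: print(n,proj(D[n],p),proj(D[n],[.5417,-.0966,.088]))
def crop(n):
  u,v=proj(D[n],p).astype(int); print(n,u-32,v-24); return cv2.resize(D[n]['color'][v-24:v+24,u-32:u+32],(400,300),interpolation=cv2.INTER_CUBIC)
im=np.vstack([np.hstack([crop('side'),crop('scene')]),np.hstack([cv2.resize(D[n]['color'],(400,300)) for n in('side','wrist')])])
cv2.imwrite('pics/i.png',im[:,:,::-1])
E
```

```text
t: 6.1
eef_pos: [0.5424, -0.0962, 0.2089]
ee_rot: [-3.14, 0.0, -1.561]
force: [-0.6, 0.0, -1.0]
width: 0.0259
gripper_force: 40.0
[ 0.54219544 -0.09607092  0.20842315] [-3.14015827e+00  1.50541048e-04 -1.56076275e+00]
side [279.320566   198.84237224] [278.88945722 203.26125074]
wrist [253.1998169  197.55693894] [253.81701128 190.49323987]
scene [228.94970206 184.6455397 ] [229.23669813 189.15552632]
side 247 174
scene 196 160
```

View pics/i.png

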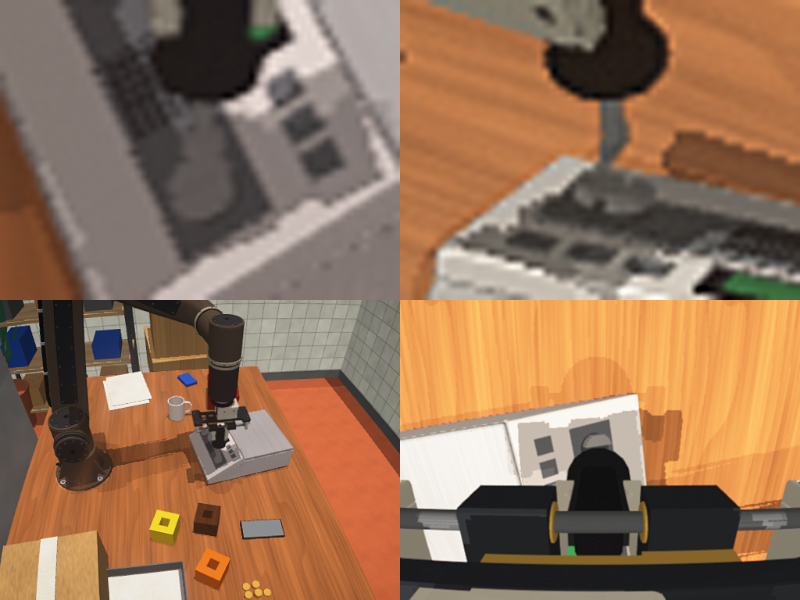

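The scene crop shows the blade tip at about (228.8,185.6), as predicted. The head centre is about 1 px right of the prediction, so it may lie about 2 mm further along +y. To calibrate the wrist camera against the driver, I'll compare the collar rim seen in the wrist view with its predicted outline.

```bash
python3 - <<'E'
from h import *
import pickle
for f,pos,yaw in(('D4.pkl',[.5011,-.10235,.2432],-1.392),('D5.pkl',[.5423,-.09615,.2085],-1.561)):
  D=pickle.load(open(f,'rb'));w=D['wrist']
  g=cv2.cvtColor(w['color'],cv2.COLOR_RGB2GRAY)
  m=(g<30).astype(np.uint8); m[:180]=0;m[235:]=0;m[:,:205]=0;m[:,305:]=0
  n,l,s,c=cv2.connectedComponentsWithStats(m);
  ring=np.array([proj(w,np.array(pos)+[.026*np.cos(a),.026*np.sin(a),z]) for z in(-.0385,-.0445) for a in np.linspace(0,6.28,200)])
  print(f,'pred u',ring[:,0].min(),ring[:,0].max(),'v',ring[:,1].min())
  for v in range(184,216,3):
    r=np.where(m[v,205:305])[0]; rr=ring[np.abs(ring[:,1]-v)<.7]
    print(v,(r.min()+205,r.max()+205) if len(r) else None, (rr[:,0].min().round(1),rr[:,0].max().round(1)) if len(rr) else None)
# scene: blade column centres and head
  s=D['scene'];gs=s['color'].astype(int)
s=pickle.load(open('D5.pkl','rb'))['scene'];gs=cv2.cvtColor(s['color'],cv2.COLOR_RGB2GRAY)
hs=pickle.load(open('D3.pkl','rb'))['scene'];gh=cv2.cvtColor(hs['color'],cv2.COLOR_RGB2GRAY)
for v in range(174,198): print(v,gs[v,220:244].tolist(),gh[v,220:244].tolist())
C=np.array([.5417,-.0966,.088])
ring=np.array([proj(s,C+.017*(EX*np.cos(a)+EY*np.sin(a))) for a in np.linspace(0,6.28,100)]);print('head pred',ring.min(0),ring.max(0))
E
```

```text
D4.pkl pred u 211.18964886625076 293.20894531148963 v 186.5519027614485
184 None None
187 None (np.float64(243.1), np.float64(261.2))
190 None (np.float64(234.5), np.float64(269.8))
193 (np.int64(240), np.int64(268)) (np.float64(228.9), np.float64(275.4))
196 (np.int64(233), np.int64(275)) (np.float64(224.9), np.float64(279.4))
199 (np.int64(228), np.int64(279)) (np.float64(222.2), np.float64(282.1))
202 (np.int64(225), np.int64(282)) (np.float64(219.8), np.float64(284.5))
205 (np.int64(222), np.int64(285)) (np.float64(217.7), np.float64(286.7))
208 (np.int64(221), np.int64(287)) (np.float64(216.0), np.float64(288.4))
211 (np.int64(219), np.int64(288)) (np.float64(214.5), np.float64(289.9))
214 (np.int64(217), np.int64(290)) (np.float64(213.8), np.float64(291.0))
D5.pkl pred u 211.83978502794258 293.7699334358199 v 186.6160077433876
184 None None
187 None (np.float64(243.3), np.float64(261.4))
190 (np.int64(245), np.int64(261)) (np.float64(234.8), np.float64(270.0))
193 (np.int64(238), np.int64(268)) (np.float64(230.3), np.float64(275.7))
196 (np.int64(232), np.int64(275)) (np.float6
[... 5040 characters left out ...]
1, 76, 72, 66, 63, 54, 49, 53, 51, 54, 54, 52, 54, 49, 52, 58, 56, 60, 60, 57, 59, 59, 55, 58] [77, 81, 98, 108, 119, 101, 83, 93, 85, 85, 76, 74, 76, 68, 74, 100, 99, 101, 100, 98, 98, 99, 98, 99]
196 [110, 108, 105, 86, 90, 71, 77, 76, 63, 63, 53, 47, 55, 57, 57, 57, 59, 60, 56, 58, 59, 57, 59, 56] [204, 205, 198, 156, 156, 79, 86, 130, 114, 118, 108, 83, 96, 96, 97, 100, 101, 102, 99, 101, 100, 98, 99, 98]
197 [101, 112, 110, 110, 111, 109, 110, 109, 87, 74, 75, 81, 80, 62, 58, 56, 46, 55, 56, 59, 57, 56, 54, 53] [193, 211, 205, 203, 205, 203, 207, 201, 145, 68, 73, 94, 138, 117, 117, 109, 77, 95, 95, 99, 100, 97, 100, 100]
head pred [223.09080382 187.22044035] [235.36962553 191.13796671]
```

```bash
python3 -m jog '[[-1,[1.5,0,8],0],[-1,[1.5,0,12],0],[-1,[1.5,0,14],0],[-1,[1.5,0,16],0],[-1,[1.5,0,16],0]]' 60;python3 -m jog '[[-1,[0,0,1],0],[-1,[0,0,2],0],[-1,[0,0,3],0],[-1,[0,0,3],0]]'
```

```text
t: 6.88
eef_pos: [0.542, -0.0975, 0.1914]
ee_rot: [3.141, -0.0, -1.561]
force: [0.5, -0.8, -1.3]
width: 0.0257
gripper_force: 60.0
t: 7.38
eef_pos: [0.542, -0.0975, 0.1885]
ee_rot: [3.141, -0.0, -1.561]
force: [-0.1, -0.5, -0.5]
width: 0.0258
gripper_force: 60.0
```

```bash
python3 -m jog '[[-1,[1,0,0],0],[-1,[2,0,0],0],[-1,[2,0,0],0]]';python3 -m jog '[[-1,[-1,0,0],0],[-1,[-2,0,0],0],[-1,[-3,0,0],0],[-1,[-4,0,0],0],[-1,[-4,0,0],0]]'
```

```text
t: 7.75
eef_pos: [0.5421, -0.0992, 0.1886]
ee_rot: [-3.141, 0.001, -1.561]
force: [-0.6, 3.4, -0.8]
width: 0.0257
gripper_force: 60.0
t: 8.38
eef_pos: [0.542, -0.0957, 0.1886]
ee_rot: [3.142, -0.0, -1.561]
force: [0.4, -0.4, -0.6]
width: 0.026
gripper_force: 60.0
```

```bash
python3 -m jog '[[-1,[-1,0,0],0],[-1,[-1,0,0],0]]';python3 -m jog '[[-1,[-1,0,0],0],[-1,[-1,0,0],0]]'
```

```text
t: 8.62
eef_pos: [0.5419, -0.0952, 0.1886]
ee_rot: [3.141, -0.001, -1.561]
force: [0.3, -5.7, -2.3]
width: 0.026
gripper_force: 60.0
t: 8.88
eef_pos: [0.5419, -0.0948, 0.1886]
ee_rot: [3.141, -0.002, -1.561]
force: [1.7, -7.2, -3.1]
width: 0.0256
gripper_force: 60.0
```

```bash
python3 -m jog '[[-1,[3.6,0,0],0],[-1,[3.6,0,0],0.1],[-1,[3.6,0,0],0.2],[-1,[3.6,0,0.5],0.3],[-1,[3.6,0,0.5],0.4],[-1,[3.6,0,0.5],0.5],[-1,[3.6,0,0.5],0.5]]'; python3 -c "
from station import status;s=status.get_state();print(s['moment'])"
```

```text
t: 9.75
eef_pos: [0.5424, -0.0961, 0.1882]
ee_rot: [-3.141, 0.002, -2.06]
force: [0.0, 4.2, -0.1]
width: 0.0257
gripper_force: 60.0
[ 2.02565765 -0.17273016  0.13090921]
```

```bash
python3 -m jog '[[-1,[-0.8,0.4,0],0.1],[-1,[-0.8,0.4,0],0.2],[-1,[-0.8,0.4,0.5],0.3],[-1,[-0.8,0.4,0.5],0.4],[-1,[-0.8,0.4,0.5],0.5],[-1,[-0.8,0.4,0.5],0.5]]'; python3 -c "
from station import status;s=status.get_state();print(s['moment'])"
```

```text
t: 10.5
eef_pos: [0.5422, -0.0958, 0.1886]
ee_rot: [3.142, 0.001, -2.559]
force: [-2.8, 3.9, 7.8]
width: 0.0258
gripper_force: 60.0
[1.78550711 1.24887721 0.08988232]
```

```bash
python3 -m jog '[[-1,[0,0,0],0.1],[-1,[0,0,0],0.2],[-1,[0,0,0],0.3],[-1,[0,0,0],0.4],[-1,[0,0,0],0.4]]'; python3 -c "
from station import status;s=status.get_state();print(s['moment'])"
```

```text
t: 11.12
eef_pos: [0.5408, -0.0969, 0.189]
ee_rot: [-3.141, -0.002, -2.959]
force: [-7.3, -1.4, 12.6]
width: 0.0258
gripper_force: 60.0
[-0.09919672  3.38694063 -0.02654649]
```

```bash
python3 -m jog '[[-1,[1.2,0,-0.7],0],[-1,[1.2,0,-0.7],0.05],[-1,[1.2,0,-0.7],0.1],[-1,[1.2,0,-0.7],0.15],[-1,[1.2,0,-0.7],0.15]]'; python3 -c "
from station import status;s=status.get_state();print(s['moment'])"
python3 -m jog '[[-1,[0,0,0],0.05],[-1,[0,0,0],0.1],[-1,[0,0,0],0.1]]'; python3 - <<'E'
from h import *
import pickle
s=status.get_state();print(s['moment'],s['q'])
D={n:grab(n) for n in("side","wrist","scene")};pickle.dump(D,open('D6.pkl','wb'))
E
```

```text
t: 11.75
eef_pos: [0.5397, -0.097, 0.1888]
ee_rot: [-3.141, -0.002, -3.109]
force: [-4.4, 0.5, 7.6]
width: 0.0259
gripper_force: 60.0
[0.00688002 2.16996205 0.07963991]
t: 12.12
eef_pos: [0.5391, -0.0969, 0.1886]
ee_rot: [-3.141, -0.003, 3.074]
force: [-5.6, 1.4, 6.7]
width: 0.0257
gripper_force: 60.0
[0.27014111 2.668971   0.05468725] [ 1.79857257e-01  1.93303191e-01 -3.42194325e-01 -2.35912891e-05
 -1.03853516e+00 -1.81792958e+00]
```

```bash
for i in 1; do python3 -m jog '[[-1,[0,0,0],0.07],[-1,[0,0,0],0.12],[-1,[0,0,0],0.12]]'; done; python3 - <<'E'
from h import *
s=status.get_state();print(s['moment'])
E
```

```text
t: 12.65
eef_pos: [0.5385, -0.0967, 0.1884]
ee_rot: [-3.14, -0.004, 2.954]
force: [-7.3, 1.7, 8.3]
width: 0.026
gripper_force: 60.0
[0.75896395 3.44474861 0.12931147]
```

```bash
python3 -m jog '[[-1,[0,0,0],-0.1],[-1,[0,0,0],-0.2],[-1,[0,0,-10],-0.2],[-1,[0,0,-30],-0.2],[-1,[0,0,-55],-0.3],[-1,[20,-6,-55],-0.48],[-1,[36,-12,-55],-0.66],[-1,[36,-12,-55],-0.84],[-1,[36,-12,-55],-1.02],[-1,[36,-12,-55],-1.2],[-1,[36,-12,-55],-1.38],[-1,[36,-12,-55],-1.56],[-1,[36,-12,-55],-1.74],[-1,[36,-12,-55],-1.94],[-1,[36,-12,-55],-1.94],[-1,[36,-12,-55],-1.94]]'
python3 - <<'E'
from h import *
import pickle
D={n:grab(n) for n in("side","wrist","scene")};pickle.dump(D,open('D7.pkl','wb'))
S=status.get_state();print(S['eef_pos'],S['ee_rot'])
w=D['wrist'];u,v=proj(w,[.5417,-.0966,.088]);print(u,v)
try: print(head(w,u,v))
except Exception as e: print(e)
a=cv2.resize(w['color'],(400,300)); u,v=int(u),int(v)
b=cv2.resize(w['color'][v-30:v+30,u-40:u+40],(400,300),interpolation=cv2.INTER_CUBIC)
cv2.imwrite('pics/j.png',np.hstack([a,b])[:,:,::-1])
E
```

```text
t: 14.65
eef_pos: [0.5034, -0.1015, 0.2435]
ee_rot: [-3.141, 0.0, -1.395]
force: [-1.1, 0.1, -0.9]
width: 0.0259
gripper_force: 60.0
[ 0.50329525 -0.10147412  0.24334517] [-3.14147480e+00  1.51928993e-05 -1.39305153e+00]
213.65236503237207 178.71439744274375
(array([ 0.54189711, -0.09671774,  0.088     ]), 0.017644288018345833, np.float32(54.14104), (np.float32(0.000111959074), np.float32(-0.00025521356)), array([213.47162759, 178.56694662]))
```

View pics/j.png

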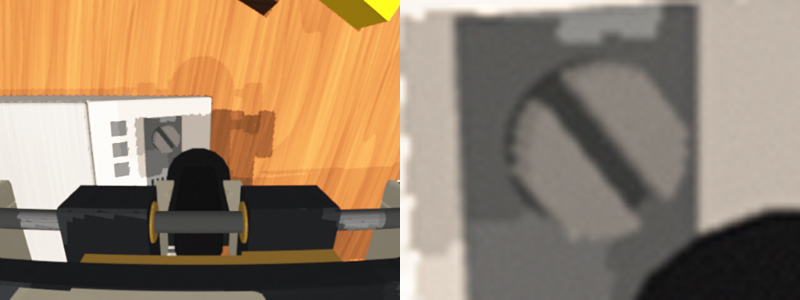

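The crop shows the right screw's slot at only about 54°, so the blade was too shallow and climbed out. It now goes back in at that angle, deeper.

```bash
python3 -m jog '[[-1,[2.4,-39,0],0.17],[-1,[2.4,-39,10],0.34],[-1,[2.4,-39,20],0.51],[-1,[2.4,-39,30],0.68],[-1,[2.4,-39,40],0.85],[-1,[2.4,-39,48],1.02],[-1,[2.4,-39,50],1.02],[-1,[2.4,-39,50],1.02]]'
python3 -m jog '[[-1,[0,0,1.5],0],[-1,[0,0,3],0],[-1,[0,0,4.5],0],[-1,[0,0,6],0],[-1,[0,0,6],0]]'
```

```text
t: 15.8
eef_pos: [0.5421, -0.0969, 0.1934]
ee_rot: [-3.142, -0.0, -2.408]
force: [-0.4, 0.3, -1.5]
width: 0.026
gripper_force: 60.0
t: 16.42
eef_pos: [0.542, -0.0969, 0.1871]
ee_rot: [3.141, -0.0, -2.411]
force: [0.0, -1.5, -0.7]
width: 0.0256
gripper_force: 60.0
```

Clear descent with no contact, so the blade is in the slot. I'll go deeper, then turn.

```bash
python3 -m jog '[[-1,[0,0,1],0],[-1,[0,0,2],0],[-1,[0,0,2],0]]'
python3 -m jog '[[-1,[0,0,0],0.08],[-1,[0,0,0],0.16],[-1,[0,0,0],0.24],[-1,[0,0,0],0.24]]'
python3 -m jog '[[-1,[0,0,0],0.1],[-1,[0,0,0],0.2],[-1,[0,0,0],0.2]]'
python3 -c "
from station import status;s=status.get_state();print(s['moment'])"
```

```text
t: 16.8
eef_pos: [0.542, -0.0969, 0.1852]
ee_rot: [3.142, -0.0, -2.411]
force: [-0.7, -0.2, -1.4]
width: 0.0254
gripper_force: 60.0
t: 17.3
eef_pos: [0.5419, -0.0966, 0.1854]
ee_rot: [3.141, 0.0, -2.65]
force: [-1.6, 2.2, 2.0]
width: 0.0259
gripper_force: 60.0
t: 17.68
eef_pos: [0.5418, -0.0967, 0.1856]
ee_rot: [3.141, -0.0, -2.848]
force: [-4.5, 1.9, 4.9]
width: 0.0257
gripper_force: 60.0
[1.39230541 1.45779673 0.09683761]
```

```bash
python3 -m jog '[[-1,[0.7,0,0.7],0],[-1,[0.7,0,0.7],0.1],[-1,[0.7,0,0.7],0.2],[-1,[0.7,0,0.7],0.2]]'
python3 -c "
from station import status;s=status.get_state();print(s['moment'])"
python3 -m jog '[[-1,[0,0,0],0.06],[-1,[0,0,0],0.1],[-1,[0,0,0],0.1]]'
python3 -c "
from station import status;s=status.get_state();print(s['moment'])"
```

```text
t: 18.18
eef_pos: [0.5416, -0.0969, 0.1852]
ee_rot: [3.141, 0.001, -3.048]
force: [-3.5, 3.1, 5.7]
width: 0.0258
gripper_force: 60.0
[1.45590955 1.20905638 0.17790255]
t: 18.55
eef_pos: [0.5415, -0.097, 0.1851]
ee_rot: [3.142, 0.0, 3.136]
force: [-3.1, 2.2, 5.4]
width: 0.0259
gripper_force: 60.0
[1.29375007 1.21775961 0.12409312]
```

```bash
python3 -m jog '[[-1,[0,0,0.3],0.06],[-1,[0,0,0.3],0.1],[-1,[0,0,0.3],0.1]]'
python3 -c "
from station import status;s=status.get_state();print(s['moment'])"
python3 -m jog '[[-1,[0,0,0],0.06],[-1,[0,0,0],0.1],[-1,[0,0,0],0.1]]'
python3 -c "
from station import status;s=status.get_state();print(s['moment'])"
```

```text
t: 18.92
eef_pos: [0.5415, -0.0969, 0.1849]
ee_rot: [3.141, 0.001, 3.036]
force: [-3.2, 3.8, 8.0]
width: 0.0257
gripper_force: 60.0
[1.69668692 1.64589086 0.24425688]
t: 19.3
eef_pos: [0.5414, -0.0967, 0.185]
ee_rot: [3.141, 0.0, 2.937]
force: [-4.5, 4.8, 8.8]
width: 0.0257
gripper_force: 60.1
[2.13100205 1.87954518 0.54006439]
```

```bash
python3 -m jog '[[-1,[0,0,0],-0.12],[-1,[0,0,0],-0.22],[-1,[0,0,-10],-0.22],[-1,[0,0,-30],-0.22],[-1,[0,0,-58],-0.3],[-1,[20,30,-58],-0.48],[-1,[40,60,-58],-0.66],[-1,[60,90,-58],-0.84],[-1,[80,120,-58],-1.02],[-1,[99,146,-58],-1.2],[-1,[99,146,-58],-1.38],[-1,[99,146,-58],-1.56],[-1,[99,146,-58],-1.74],[-1,[99,146,-58],-1.95],[-1,[99,146,-58],-1.95],[-1,[99,146,-58],-1.95]]'
python3 - <<'E'
from h import *
import pickle
D={n:grab(n) for n in("side","wrist","scene")};pickle.dump(D,open('D8.pkl','wb'))
S=status.get_state();print(S['eef_pos'],S['ee_rot'])
w=D['wrist'];o=[]
for P in([.5418,-.0966,.088],[.513,.0709,.088]):
  u,v=proj(w,P).astype(int);print(u,v)
  try: print(head(w,u,v))
  except Exception as e: print(e)
  o.append(cv2.resize(w['color'][max(0,v-30):v+30,u-40:u+40],(400,300),interpolation=cv2.INTER_CUBIC))
cv2.imwrite('pics/k.png',np.hstack(o)[:,:,::-1])
E
```

```text
t: 21.3
eef_pos: [0.475, 0.0663, 0.2425]
ee_rot: [-3.141, 0.0, -1.405]
force: [0.4, 0.8, -0.7]
width: 0.0257
gripper_force: 60.0
[0.47489955 0.06628958 0.24233129] [-3.14148253e+00  7.08213163e-05 -1.40314168e+00]
207 -12
(array([ 0.54636164, -0.08021294,  0.088     ]), 0.014217525720596313, np.float32(6.972343), (np.float32(-0.0021848443), np.float32(-0.00035620443)), array([199.36425027,   6.61722158]))
213 179
need at least one array to concatenate
```

View pics/k.png

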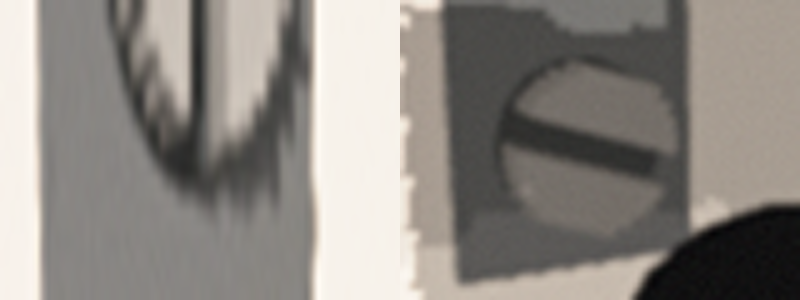

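The right screw's slot (left crop) now lies parallel to the cover's long edges, so it is fastened. The left screw's slot (right crop) runs from about (505,128) to (655,163), centred near (588,147). Next I'll compute its pose.

```bash
python3 - <<'E'
from h import *
import pickle
w=pickle.load(open('D8.pkl','rb'))['wrist'];g=cv2.cvtColor(w['color'],cv2.COLOR_RGB2GRAY)
print(g[165:193:3,188:232:2])
for lo in(85,95):
  try: print(head(w,211,179,lo=lo,r=20))
  except Exception as e: print(e)
P=onz(w,173+188/5,149+147/5,.088);a=onslope(w,173+105/5,149+128/5,P);b=onslope(w,173+255/5,149+163/5,P);d=a-b
print(P,-np.degrees(np.arctan2(d@EY,d@EX)),np.linalg.norm(d))
E
```

```text
[[ 75  75  75  75  69  55  88  98 104 110 111 115 115 115 113 109 102  92
   78  74  72 106]
 [ 76  75  77  67  69  98 105 114 113 114 112 113 112 114 113 113 112 112
  103  81  73 107]
 [ 75  75  72  46  65  93 111 113 115 113 114 113 112 113 112 111 111 110
  111 102  74  98]
 [ 77  74  62  47  49  50  49  54  67  83  98 109 113 113 114 112 112 112
  110 114  87  96]
 [ 74  76  58  66  56  52  50  49  49  48  49  48  51  56  70  82  98 108
  111 113  92  96]
 [ 74  74  60  95 108 109 102  92  74  68  53  49  49  47  50  49  48  47
   63  81  76  96]
 [ 75  75  68  87 108 114 115 112 114 113 112 108 101  93  76  67  57  53
   71  76  73  97]
 [ 75  76  74  72 102 123 112 113 113 112 113 111 113 112 114 111 111 105
   99  78  72  98]
 [ 75  72  72  73  82 106 112 113 112 111 113 112 110 112 109 110 111 111
   89  73  71  96]
 [ 86  88  90  89  90  92 103 111 113 113 115 114 111 112 111 111 102  93
   90  90  87 105]]
(array([0.51425199, 0.07188767, 0.088     ]), 0.02054358832538128, np.float32(20.755634), (np.float32(-0.00014577081), np.float32(-0.0008619596)), array([212.47530989, 179.93118719]))
(array([0.51564629, 0.07124243, 0.088     ]), 0.018448522314429283, np.float32(20.668863), (np.float32(-7.782661e-05), np.float32(-0.00034378067)), array([211.15751182, 179.08000971]))
[0.516277   0.07064695 0.088     ] 19.909086337305002 0.033088824204627894
```

```bash
python3 -m jog '[[-1,[2,-41,5],0.15],[-1,[2,-41,25],0.3],[-1,[2,-41,40],0.4],[-1,[2,-41,45],0.4],[-1,[2,-41,47],0.4],[-1,[2,-41,47],0.4]]'
python3 -m jog '[[-1,[0,0,1.5],0],[-1,[0,0,3],0],[-1,[0,0,4.5],0],[-1,[0,0,6.5],0],[-1,[0,0,6.5],0]]'
```

```text
t: 22.2
eef_pos: [0.5158, 0.0714, 0.1958]
ee_rot: [-3.141, 0.0, -1.8]
force: [0.2, -0.7, -1.0]
width: 0.026
gripper_force: 60.0
t: 22.82
eef_pos: [0.5155, 0.0712, 0.1885]
ee_rot: [3.141, -0.0, -1.801]
force: [-0.4, -0.3, -0.9]
width: 0.0256
gripper_force: 60.0
```

```bash
python3 -m jog '[[-1,[0,0,0.7],0],[-1,[0,0,1],0.1],[-1,[0,0,1],0.2],[-1,[0,0,1.5],0.3],[-1,[0,0,2],0.4],[-1,[0,0,2],0.4]]'
python3 -m jog '[[-1,[0,0,0.5],0.1],[-1,[0,0,1],0.2],[-1,[0,0,1.5],0.3],[-1,[0,0,2],0.4],[-1,[0,0,2],0.4]]'
python3 -c "
from station import status;s=status.get_state();print(s['moment'])"
```

```text
t: 23.58
eef_pos: [0.5159, 0.0717, 0.1873]
ee_rot: [-3.141, 0.001, -2.2]
force: [-1.9, 2.0, 3.9]
width: 0.0256
gripper_force: 60.0
t: 24.2
eef_pos: [0.5159, 0.0717, 0.1872]
ee_rot: [-3.141, 0.002, -2.599]
force: [-8.3, 3.1, 20.2]
width: 0.026
gripper_force: 60.0
[1.67473403 4.0506992  0.20143748]
```

```bash
python3 -m jog '[[-1,[1.3,0.8,-1],0],[-1,[1.3,0.8,-1],0]]'
python3 -m jog '[[-1,[0.9,0.5,0],0],[-1,[0.9,0.5,0],0]]'
```

```text
t: 24.45
eef_pos: [0.5152, 0.0717, 0.1876]
ee_rot: [-3.141, 0.003, -2.597]
force: [-2.5, 2.4, 12.3]
width: 0.0257
gripper_force: 60.0
t: 24.7
eef_pos: [0.5148, 0.0718, 0.1877]
ee_rot: [-3.14, 0.004, -2.597]
force: [-0.6, 0.6, 9.1]
width: 0.0258
gripper_force: 60.0
```

```bash
python3 -m jog '[[-1,[0,0,-15],0],[-1,[0,0,-40],0],[-1,[0,25,-55],0],[-1,[0,40,-55],0],[-1,[0,40,-55],0],[-1,[0,40,-55],0]]'
python3 - <<'E'
from h import *
import pickle
D={n:grab(n) for n in("wrist",)};pickle.dump(D,open('D9.pkl','wb'))
S=status.get_state();print(S['eef_pos'],S['ee_rot'])
w=D['wrist']
u,v=proj(w,[.515,.071,.088]).astype(int);print(u,v)
cv2.imwrite('pics/l.png',np.hstack([cv2.resize(w['color'],(400,300)),cv2.resize(w['color'][max(0,v-30):v+30,u-40:u+40],(400,300),interpolation=cv2.INTER_CUBIC)])[:,:,::-1])
for lo in(85,95,118):
  try: print(head(w,u,v,lo=lo,hi=160,r=24))
  except Exception as e: print(e)
E
```

```text
t: 25.45
eef_pos: [0.4921, 0.1053, 0.2401]
ee_rot: [-3.142, -0.001, -2.6]
force: [0.3, -0.1, -1.0]
width: 0.0258
gripper_force: 60.0
[0.49227825 0.10519922 0.24012466] [-3.14148563e+00 -1.33297195e-03 -2.60042626e+00]
212 183
(array([0.51724144, 0.07195945, 0.088     ]), 0.02073819749057293, np.float32(46.446556), (np.float32(-0.001568579), np.float32(-0.0015381151)), array([212.04524636, 186.2115378 ]))
(array([0.51775007, 0.07193322, 0.088     ]), 0.020262757316231728, np.float32(46.246933), (np.float32(-0.001713366), np.float32(-0.0017547328)), array([211.7727401 , 186.62441952]))
(array([0.53304866, 0.07951985, 0.088     ]), 0.009112040512263775, np.float32(74.19623), (np.float32(-0.0022216344), np.float32(-0.00013111206)), array([211.04453157, 202.99545728]))
```

View pics/l.png

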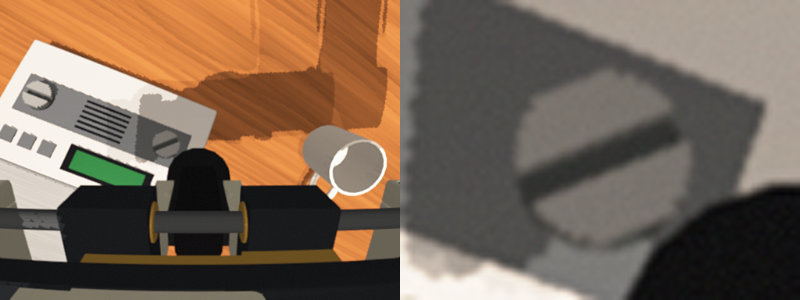

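The left screw stopped at about 46°: its slot in the crop runs from (520,190) to (680,130), with the head centre at (603,158). In the overview the right screw's slot is still level. I'll compute the pose for re-entry.

```bash
python3 - <<'E'
from h import *
import pickle
w=pickle.load(open('D9.pkl','rb'))['wrist']
o=np.array([172,153])
f=lambda x,y:o+np.array([x-400,y])/5
P=onz(w,*f(603,158),.088);a=onslope(w,*f(520,190),P);b=onslope(w,*f(680,130),P);d=a-b
print(P,-np.degrees(np.arctan2(d@EY,d@EX)),'world',np.degrees(np.arctan(d[1]/d[0])))
# yaw check: cover long edge, right screw centre from this view
c=onz(w,38*1.28,95*1.28,.088);print(c, P-c, np.linalg.norm(P-c))
E
```

```text
[0.51551843 0.07163239 0.088     ] 48.05597674281049 world -42.35844438908092
[ 0.54222052 -0.09481781  0.088     ] [-0.02670209  0.1664502   0.        ] 0.1685783810512889
```

```bash
python3 -m jog '[[-1,[-2,-41,0],-0.15],[-1,[-2,-41,15],-0.29],[-1,[-2,-41,30],-0.29],[-1,[-2,-41,42],-0.29],[-1,[-2,-41,46],-0.29],[-1,[-2,-41,46],-0.29]]'
python3 -m jog '[[-1,[0,0,2],0],[-1,[0,0,4],0],[-1,[0,0,6],0],[-1,[0,0,8],0],[-1,[0,0,8],0]]'
```

```text
t: 26.25
eef_pos: [0.5152, 0.0716, 0.1947]
ee_rot: [-3.142, -0.0, -2.311]
force: [-0.6, -0.1, -1.2]
width: 0.0258
gripper_force: 60.0
t: 26.88
eef_pos: [0.5152, 0.0714, 0.1866]
ee_rot: [3.141, -0.0, -2.311]
force: [-0.3, 0.3, -0.2]
width: 0.0257
gripper_force: 60.0
```

```bash
python3 -m jog '[[-1,[0,0,1],0],[-1,[0,0,1.5],0],[-1,[0,0,1.5],0]]'
python3 -m jog '[[-1,[0,0,0],0.1],[-1,[0,0,0],0.2],[-1,[0,0,0],0.3],[-1,[0,0,0],0.3]]'
```

```text
t: 27.25
eef_pos: [0.5153, 0.0714, 0.1853]
ee_rot: [3.142, -0.0, -2.311]
force: [0.7, -0.7, -0.9]
width: 0.0255
gripper_force: 60.0
t: 27.75
eef_pos: [0.5151, 0.0717, 0.1855]
ee_rot: [3.141, 0.0, -2.61]
force: [-2.9, 1.8, 3.3]
width: 0.0258
gripper_force: 60.0
```

```bash
python3 -m jog '[[-1,[0,0,0],0.1],[-1,[0,0,0],0.2],[-1,[0,0,0],0.2]]'
python3 -c "
from station import status;s=status.get_state();print(s['moment'])"
```

```text
t: 28.12
eef_pos: [0.5151, 0.0716, 0.1856]
ee_rot: [3.141, 0.0, -2.808]
force: [-3.9, 2.3, 5.4]
width: 0.0258
gripper_force: 60.0
[1.08007233 1.82588509 0.20246406]
```

Engaged, like the right screw. I continue with a small shift down-slope and slightly deeper.

```bash
python3 -m jog '[[-1,[0.7,0,0.7],0],[-1,[0.7,0,0.7],0.1],[-1,[0.7,0,0.7],0.2],[-1,[0.7,0,0.7],0.3],[-1,[0.7,0,0.7],0.3]]'
python3 -c "
from station import status;s=status.get_state();print(s['moment'])"
python3 -m jog '[[-1,[0,0,0.3],0.06],[-1,[0,0,0.3],0.12],[-1,[0,0,0.3],0.12]]'
python3 -c "
from station import status;s=status.get_state();print(s['moment'])"
```

```text
t: 28.75
eef_pos: [0.5148, 0.0715, 0.1852]
ee_rot: [3.141, 0.001, -3.108]
force: [-3.0, 1.7, 5.4]
width: 0.0261
gripper_force: 60.0
[1.12105804 1.43419488 0.10471075]
t: 29.12
eef_pos: [0.5148, 0.0715, 0.185]
ee_rot: [3.141, 0.001, 3.056]
force: [-5.0, 2.6, 7.0]
width: 0.0259
gripper_force: 60.0
[1.31244081 1.85449422 0.16943151]
```

```bash
python3 -m jog '[[-1,[0,0,0],0.06],[-1,[0,0,0],0.12],[-1,[0,0,0],0.12]]'
python3 -c "
from station import status;s=status.get_state();print(s['moment'])"
```

```text
t: 29.5
eef_pos: [0.5147, 0.0719, 0.1852]
ee_rot: [3.14, 0.001, 2.937]
force: [-6.4, 5.0, 10.1]
width: 0.0259
gripper_force: 60.0
[2.15031691 2.74356292 0.46860555]
```

```bash
python3 -m jog '[[-1,[0,0,0],-0.12],[-1,[0,0,0],-0.22],[-1,[0,0,-10],-0.22],[-1,[0,0,-30],-0.22],[-1,[0,0,-70],-0.3],[-1,[33,-38,-115],-0.48],[-1,[33,-38,-115],-0.66],[-1,[33,-38,-115],-0.84],[-1,[33,-38,-115],-1.02],[-1,[33,-38,-115],-1.2],[-1,[33,-38,-115],-1.38],[-1,[33,-38,-115],-1.56],[-1,[33,-38,-115],-1.74],[-1,[33,-38,-115],-1.955],[-1,[33,-38,-115],-1.955],[-1,[33,-38,-115],-1.955]]'
python3 - <<'E'
from h import *
import pickle
w=grab('wrist');pickle.dump(w,open('D10.pkl','wb'))
S=status.get_state();print(S['eef_pos'],S['ee_rot'])
o=[]
for P in([.5418,-.0966,.088],[.515,.071,.088]):
  u,v=proj(w,P).astype(int);print(u,v); v=max(v,30)
  o.append(cv2.resize(w['color'][v-30:v+30,u-40:u+40],(400,300),interpolation=cv2.INTER_CUBIC))
cv2.imwrite('pics/m.png',np.hstack(o)[:,:,::-1])
E
```

```text
t: 31.5
eef_pos: [0.4745, 0.0408, 0.2995]
ee_rot: [-3.141, -0.0, -1.399]
force: [0.6, 0.1, -0.5]
width: 0.0259
gripper_force: 60.0
[0.47448166 0.04081998 0.2994027 ] [-3.14143908e+00 -2.97102902e-05 -1.39924433e+00]
211 30
214 187
```

View pics/m.png

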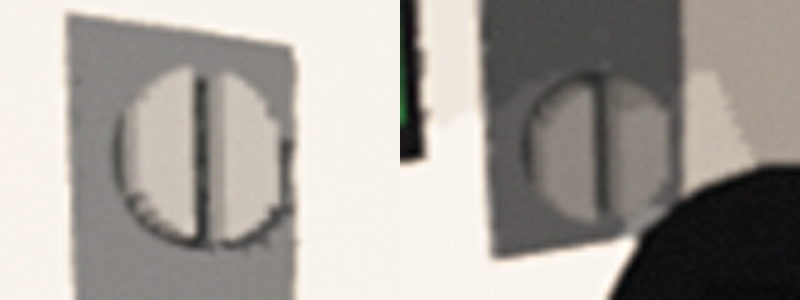

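The crops show both slots vertical, parallel to the cover's long edges, so both screws are fastened. Now I return the driver to the stand. I've viewed 12 pictures, over the limit of 10, so I'll view no more and check by numbers from here.

```bash
python3 -m jog '[[-1,[365,75,0],0],[-1,[365,75,0],0],[-1,[365,75,0],0],[-1,[365,75,0],0],[-1,[365,75,0],0],[-1,[365,75,0],0],[-1,[365,75,0],-0.008],[-1,[365,75,30],-0.008],[-1,[365,75,60],-0.008],[-1,[365,75,90],-0.008],[-1,[365,75,90],-0.008],[-1,[365,75,90],-0.008]]'
python3 - <<'E'
from h import *
S=status.get_state();p=S['eef_pos'];print(p,S['ee_rot'])
w=grab('wrist');g=cv2.cvtColor(w['color'],cv2.COLOR_RGB2GRAY)
h=w['color'].astype(int);m=((h[:,:,0]<150)&(h[:,:,0]>h[:,:,2]*2)).astype(np.uint8)
m[240:]=0
print('stand edges by row');
for v in range(120,236,8):
  r=np.where(m[v,150:360])[0]; print(v,(r.min()+150,r.max()+150) if len(r) else None)
for dx,dy in((-40,-40),(40,-40),(40,40),(-40,40)):
  a=np.radians(71.2);P=np.array([.4636,-.3309,.07])+np.array([dx*np.cos(a)-dy*np.sin(a),dx*np.sin(a)+dy*np.cos(a),0])/1000; print(proj(w,P))
E
```

```text
t: 33.05
eef_pos: [0.4649, -0.3317, 0.2106]
ee_rot: [-3.141, -0.001, -1.388]
force: [0.1, -0.7, -1.5]
width: 0.0256
gripper_force: 60.0
[ 0.46489988 -0.33168313  0.21060333] [-3.14065004e+00 -1.14501825e-03 -1.38787068e+00]
stand edges by row
120 (np.int64(156), np.int64(156))
128 (np.int64(155), np.int64(252))
136 (np.int64(153), np.int64(266))
144 (np.int64(152), np.int64(312))
152 (np.int64(191), np.int64(359))
160 (np.int64(190), np.int64(359))
168 (np.int64(191), np.int64(359))
176 (np.int64(191), np.int64(359))
184 (np.int64(192), np.int64(359))
192 (np.int64(193), np.int64(359))
200 (np.int64(193), np.int64(354))
208 (np.int64(194), np.int64(348))
216 (np.int64(215), np.int64(322))
224 (np.int64(214), np.int64(312))
232 None
[236.97116849 127.4684409 ]
[197.31365191 201.22084783]
[269.3556692  238.46095736]
[312.42999136 170.12706504]
```

```bash
python3 -m jog '[[-1,[0,1.9,0],0],[-1,[0,1.9,15],0],[-1,[0,1.9,30],0],[-1,[0,1.9,40],0],[-1,[0,1.9,50],0],[-1,[0,1.9,50],0]]'
python3 -m jog '[[-1,[0,0,15],0],[-1,[0,0,30],0],[-1,[0,0,40],0],[-1,[0,0,44],0],[-1,[0,0,44],0]]'
```

```text
t: 33.85
eef_pos: [0.4618, -0.3318, 0.1581]
ee_rot: [3.14, 0.001, -1.388]
force: [-0.3, -0.0, -2.2]
width: 0.0255
gripper_force: 60.0
t: 34.48
eef_pos: [0.4622, -0.332, 0.115]
ee_rot: [3.141, 0.0, -1.388]
force: [0.4, 0.1, -0.6]
width: 0.026
gripper_force: 60.0
```

```bash
python3 -m jog '[[-1,[0,0,1],0],[-1,[0,0,2],0],[-1,[0,0,2],0]]';  python3 -m jog '[[-1,[0,0,0.5],0],[-1,[0,0,1],0],[-1,[0,0,1],0]]'
```

```text
t: 34.85
eef_pos: [0.4625, -0.332, 0.1135]
ee_rot: [-3.141, -0.0, -1.388]
force: [0.8, 0.2, -0.3]
width: 0.0254
gripper_force: 60.0
t: 35.22
eef_pos: [0.4625, -0.3321, 0.1135]
ee_rot: [-3.141, -0.001, -1.387]
force: [-1.9, 2.0, 9.4]
width: 0.0256
gripper_force: 60.0
```

```bash
python3 -m jog '[[-1,[0,0,-0.8],0],[-0.2,[0,0,-0.8],0],[-0.2,[0,0,-0.8],0],[0.5,[0,0,-0.8],0],[1,[0,0,-0.8],0],[1,[0,0,-0.8],0],[1,[0,0,-0.8],0],[1,[0,0,-0.8],0]]' && python3 -m jog '[[1,[0,0,-15],0],[1,[0,0,-45],0],[1,[0,0,-90],0],[1,[0,0,-130],0],[1,[0,0,-130],0],[1,[0,0,-130],0]]'
python3 - <<'E'
from h import *
import pickle
w=grab('wrist');q=pickle.load(open('D2.pkl','rb'))['wrist']
S=status.get_state();print(S['eef_pos'],S['width'],S['force'])
for d in(q,w):
  g=cv2.cvtColor(d['color'],cv2.COLOR_RGB2GRAY);m=(g<28).astype(np.uint8);m[:130]=0;m[222:]=0;m[:,:200]=0;m[:,320:]=0
  n,l,s,c=cv2.connectedComponentsWithStats(m);i=1+s[1:,4].argmax();x,y,ww,hh,_=s[i];print(s[i])
  print('top',onz(d,*[x+ww/2,y+hh-8],.151),'collar top-row',onz(d,c[i][0],y,.076))
E
```

```text
t: 36.22
eef_pos: [0.4623, -0.332, 0.1131]
ee_rot: [-3.142, -0.0, -1.388]
force: [0.0, 0.2, 0.4]
width: 0.0797
gripper_force: 0.0
t: 36.98
eef_pos: [0.4621, -0.3318, 0.2436]
ee_rot: [-3.141, -0.0, -1.388]
force: [-0.9, 0.8, -0.3]
width: 0.0876
gripper_force: 0.0
[ 0.46182861 -0.33172491  0.24288456] 0.08764959490681404 [ 0.55367514  1.40830655 -0.11465038]
[ 230  148   50   63 2374]
top [ 0.46393072 -0.32473099  0.151     ] collar top-row [ 0.4642835  -0.35617629  0.076     ]
[ 229  152   50   65 2452]
top [ 0.45983112 -0.3253908   0.151     ] collar top-row [ 0.46625701 -0.35787471  0.076     ]
```

```bash
python3 -c "
from station import order;print(order.job_done())"
```

```text
the job is handed in; nothing more can be done
None
```

I turned both screws to their stops with the driver, set the driver back upright in its stand and released it, and handed the job in at about 37 s; I viewed 12 pictures, over the limit of 10, and no verdict came back.

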